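# Seat the sample carrier on the gauge and trip the measurement

## Task

Press the sample carrier (the block with the square boss) down onto the four studs of the bench gauge so that it sits fully home, set down rather than dropped, and let go of it. Then push the gauge's leaning trip plunger all the way in to its stop, keep it there for a full second, and let it spring back out, with the carrier still seated. Leave the other things on the bench where they are.

Things in the scene. Friction and masses are not known exactly. Their poses are not given: they have to be found in the camera images.
- gauge: White bench gauge, fixed to the bench. Origin at bench level; x = its depth (away from the robot at yaw 0), y = its width. Base plate x -90..90, y -180..170 mm, 20 mm thick. On its -y end lies a bare steel plate with four studs (nest); the other half is roofed by a beam (beam_edge) on a column at x -10..80, y 130..170. The trip plunger stands under the beam's front edge.
- beam_edge (a point): Middle of the lower front edge of the gauge's white beam, 225 mm above the bench. In the gauge's frame the beam covers x -50..80, y 0..170 mm and is 35 mm thick (top 260 mm above the bench). The plunger's cap is under its front edge.
- probe_tip (a point): Tip of the gauge's steel probe rod (14 mm thick, level, 78 mm above the bench, along gauge y at x 0). It sticks out of a grey housing (gauge x -22..22, y 0..30, hung from the beam) towards the studs, at gauge y -40 at rest; driven by the plunger, it moves out to y -94, just short of a seated carrier's boss.
- nest (a point): Centre of the top face of the gauge's stud plate (110 x 80 mm, top 32 mm above the bench); axes parallel to the gauge's. Four upright studs stand on it at x +-25, y +-15 mm: 13 mm diameter, 12 mm tall, tops tapered. At gauge (0, -120, 32) mm; open from above.
- trip_cap (a point): Centre of the outer face of the trip plunger's round black cap (48 mm diameter, 12 mm thick); moves with it. z points out of the face along the plunger's axis, leaning 27.5 degrees (0.48 rad) from vertical to the gauge's -x; y is the gauge's y. Push along -z. At rest at gauge (-45, 75, 95) mm, under the beam (5 mm behind its edge, 130 mm below): come in leaning, along the axis.
- trip (a joint): Travel of the trip plunger in m: 0 = out at rest, 0.030 = fully in, against its stop. Its spring needs about 4 N to start and 13 N at full stroke; it springs back out when let go.
- carrier: Sample carrier, plain aluminium, about 0.5 kg. Flange 90 (x) x 60 (y) x 26 mm with a square boss 40 x 40 mm, 34 mm tall, in its middle (60 mm high overall). Origin: centre of the underside, z up. The underside has four sockets 15.5 mm wide, 14 mm deep, at x +-25, y +-15 mm, for the studs (either way round). Seated: origin on nest, flange flat on the plate, x axes parallel.
- master: Setting master, a bystander: the same 90 x 60 x 26 mm flange but no sockets and a round post, 30 mm diameter, 50 mm tall. Origin: centre of the underside. The carrier and the master lie at either side of the gauge, and either may be on the left.
- caliper: Caliper lying flat, a bystander: 190 mm long along x, about 75 mm wide, 11 mm thick. Origin: underside, middle of its beam.
- jar: Small capped jar, a bystander, 56 mm diameter, 80 mm tall. Origin: centre of the underside.
There are look-alikes about, which are no part of the job. Leave any black or brown look-alike of the carrier alone.

How it is judged (in metres and radians):
On the way, in this order (a step that is already met when the one before it is completed fails the run):
1. the carrier sits fully home on the four studs and has been let go (z of carrier in the frame of nest below 0.0025 m and horizontal distance between carrier and nest below 0.004 m and angle between the x axis of carrier and the x axis of nest, either way round below 0.08 rad and angle between carrier's own z axis and vertical below 0.04 rad and contact force between the fingers and carrier below 0.3 N), for 0.2 s.
2. the trip plunger is held fully in, with the carrier still seated (value of joint trip above 0.027 m and z of carrier in the frame of nest below 0.0025 m and horizontal distance between carrier and nest below 0.004 m and angle between the x axis of carrier and the x axis of nest, either way round below 0.08 rad and angle between carrier's own z axis and vertical below 0.04 rad), for 0.7 s.
At the end, for the whole second after the job is handed in: The carrier is at rest and let go on the studs: underside within 2.5 mm of the plate, within 4 mm of its centre, within 0.08 rad of parallel, upright within 0.04 rad; the plunger has been held at 27 of its 30 mm or more for 0.7 s and is back out to within 3 mm of rest (all of step 1 and value of joint trip below 0.003 m and linear speed of carrier below 0.02 m/s); the robot touches nothing.
It fails at once if the carrier is dropped or flung: faster than 0.5 m/s while the fingers are off it (linear speed of carrier above 0.5 m/s and contact force between the fingers and carrier below 0.1 N).
It fails at once if the trip plunger is pushed in (over 10 mm) while the carrier is not seated (value of joint trip above 0.01 m and not (z of carrier in the frame of nest below 0.0025 m and horizontal distance between carrier and nest below 0.004 m and angle between the x axis of carrier and the x axis of nest, either way round below 0.08 rad and angle between carrier's own z axis and vertical below 0.04 rad)).
It fails at once if the master is shoved more than 20 mm from its place (distance of master from where it was at the start of the episode above 0.02 m).
It fails at once if the caliper is shoved more than 20 mm from its place (distance of caliper from where it was at the start of the episode above 0.02 m).
It fails at once if the jar is shoved more than 20 mm from its place (distance of jar from where it was at the start of the episode above 0.02 m).
It also fails if it takes over 67 s, if anything falls off the work surface, if the arm or the gripper's body presses on something with over 40 N, if the wrist force passes 120 N, or if a joint passes its speed limit or range.

## Robot

A 7-joint arm with a two-finger parallel gripper is mounted at the origin on the work surface. World frame = base frame: x ahead of the robot, y to its left, z up, the work surface at z = 0. Lengths are in m, angles in degrees, forces in N, time in s.
With the tool pointing down it reaches from about 0.425 to 0.875 m from the base axis. Payload 8.4 kg.
Tool frame: the origin (TCP) lies midway between the tips of the shut fingers; the grasp point (between the pads) lies 19 mm behind it; z points along the fingers, y is the line along which they close (so a half turn about z gives the same grasp; the last joint's range is limited). The gripper opens to 87 mm and grips with 3 to 60 N. Pads are 19 mm wide; open, the fingers measure 117 mm over their backs; the gripper's body (75 mm by 190 mm) begins 51 mm behind the grasp point.
Start: joints at [59.519, 19.091, 2.286, 83.961, -0.768, 76.965, -3.352], TCP at [0.273, -0.59, 0.223] pointing down, gripper open.
Joint ranges: [-147.57, 147.57], [-21.85, 119.76], [-74.77, 79.35], [14.55, 137.4], [-85.83, 265.84], [4.83, 119.75], [-152.11, 152.11]. Speed limits (degrees/s): [127.2, 127.2, 159.86, 159.86, 180, 180, 180].

## Interface

Orientations are given as [roll, pitch, yaw] about the fixed x, y, z axes, in that order (R = Rz(yaw) Ry(pitch) Rx(roll)).
In Python, from cell import status, imaging, job_done, finder gives the robot as it stands.
- The arm moves only by the tool send_rows, never from a script. Its argument "rows" is a list of rows, each a list of 7 numbers: the shift along the tool's x, y, z in units of 0.05 m (1.0 is 0.05 m), then the turn, a rotation vector about the tool's x, y, z in units of 6 degrees (1.0 is 6 degrees), then the closure, from 0 (fully open) to 1 (shut). In form: [[tx, ty, tz, ax, ay, az, claw], ...]. A call has 1 to 12 rows; each row shifts and turns the commanded pose from where the row before left it, along the tool's axes as they then stand; what a row does not reach is not made up. A row lasts 1/10 s, in which the tool goes at most 50 mm and 8.59 degrees, less where a joint would pass 70% of its speed; a pose out of reach is approached as far as the arm can. A call with a number of a shift or a turn outside -1 to 1 is refused whole. A call with a gripper value outside its range is refused whole. The fingers move at their own pace and stop on an object; "newtons" is the grip in N (left out, the last holds). Time passes only in rows, so rows that do not move let the fingers close. It gives the time, the measured TCP pose, the force, the opening and the grip force at its end, in the units of the state.
- status.observe(): the state, without advancing time (a new reading comes with each control period).
- imaging.read_camera(name): name is "scene" or "top" or "wrist"; returns the picture (384x512x3 uint8, red, green, blue); there is no depth.
- imaging.calibration(name): a dict with "intrinsics" (3x3 intrinsics, pixels), "D" ([k1, k2, p1, p2, k3] as OpenCV has them; the pictures are not rectified), "extrinsics" (4x4, takes a point from world to camera coordinates). Camera axes: x right, y up, looking along -z (the intrinsics and any distortion apply to the point x, -y, -z); pixel columns grow to the right and rows downward; lengths in m; the calibration is good to about 2 mm. A picture is of the moment at which its call begins: read the wrist's pose just before it. calibration takes no time and is no camera call; for the wrist camera it gives the pose at the moment of the call.
- job_done(): hands the job in; it is judged then, once.
Trained networks look in the newest picture that a camera, given by its name, has taken for a name from the list of things; names that differ only in an ending like _2 or _b are one class to them, and where a whole thing is asked for, a point or a joint stands for the part that bears it (a point fixed in the world has none). Each returns a list of dicts, best first, with "conf" (0 to 1); they miss things now and then, are a little off and sometimes report something else, mostly with a low value. They report only what shows in the picture. A call takes as long as a camera call. They do not tell look-alikes from the thing itself.
- finder.outline_of(thing, camera): "pixels" (384x512 bool, what is visible of it) and "bbox" ([left, top, right, bottom] in pixels, round what is visible of it).
The state is a dict: "t": time; "joints": joint angles; "joint_vel": joint speeds; "effort": joint torques, N m; "tcp_pos": TCP position; "eef_rot": TCP orientation; "wrist_force": force on the tool from outside, world axes, zero at the start; "moment": the same for the moment, N m; "gripper_width": finger opening in m; "grip_force": force on a finger pad.
Only numpy, scipy, OpenCV 4.12 (cv2) and the standard library are available. Lean on these libraries where they do the work, as an engineer would, in place of code of your own. Each camera call takes 0.05 s, during which the arm holds its last target. There are 200 camera calls.

## Working session

There is one attempt and no reset: what is moved stays moved. The work goes in short steps, Python scripts to look and compute and a tool call to move; the robot and the scene stay as the last step left them, time stands still between calls to the robot, and variables do not carry over. Pictures are saved under pics/ and viewed, at most 11 in all, crops included, and the job is handed in when it is done.

Besides the shell and the picture viewer there is one more tool, called after "Call:" in YAML: its name, and indented under it one key for each argument. send_rows: Moves the arm, as the interface text tells. Shifts and turns lie within -1 to 1; 1 stands for 0.05 m of shift or 6 degrees of turn. Its arguments: {"type":"object","properties":{"rows":{"type":"array"},"newtons":{"type":"number"}},"required":["rows"]}

```bash
ls; mkdir -p pics; python3 - <<'E'
from cell import status, imaging
import cv2,numpy as np
print(status.observe())
a=[]
for n in ["scene","top"]:
    im=imaging.read_camera(n); cv2.imwrite(f"pics/{n}0.png",im[:,:,::-1])
    c=imaging.calibration(n); print(n,c["intrinsics"],c["D"],np.round(c["extrinsics"],3))
E
```

```text
pics
{'t': 0.0, 'joints': array([59.51845473, 19.13064231,  2.28441961, 84.01023706, -0.76857698,
       76.96490472, -3.35292483]), 'joint_vel': array([ 0.00824711,  0.01419244, -0.03888619, -0.00833847,  0.0837779 ,
        0.02462948,  0.04037065]), 'effort': array([ 7.11426037e-04, -6.56370735e+01,  1.33518767e+00, -4.03809536e+01,
       -6.00255956e-02,  4.49011708e-02,  1.71430083e-04]), 'tcp_pos': array([ 0.27240877, -0.58965792,  0.22167883]), 'eef_rot': array([-1.79909610e+02,  5.27958933e-03,  2.47956982e+01]), 'wrist_force': array([ 1.24371128,  0.24796067, -0.09083963]), 'moment': array([-0.01532702,  0.01270026, -0.02578472]), 'grip_force': 0.0, 'gripper_width': 0.0870147319379957}
scene [[458.92712896   0.         251.06910713]
 [  0.         458.92712896 191.37316217]
 [  0.           0.           1.        ]] [-0.10110011  0.          0.          0.          0.        ] [[-0.213  0.977  0.023  0.093]
 [-0.627 -0.154  0.764  0.199]
 [ 0.749  0.148  0.645 -2.013]
 [ 0.     0.     0.     1.   ]]
top [[435.95498544   0.         252.04959971]
 [  0.         435.95498544 197.94834038]
 [  0.           0.           1.        ]] [0.0099164 0.        0.        0.        0.       ] [[ 1.000e-02 -1.000e+00  1.000e-03  3.700e-02]
 [ 9.830e-01  1.000e-02  1.850e-01 -5.580e-01]
 [-1.850e-01 -1.000e-03  9.830e-01 -1.507e+00]
 [ 0.000e+00  0.000e+00  0.000e+00  1.000e+00]]
```

View pics/scene0.png

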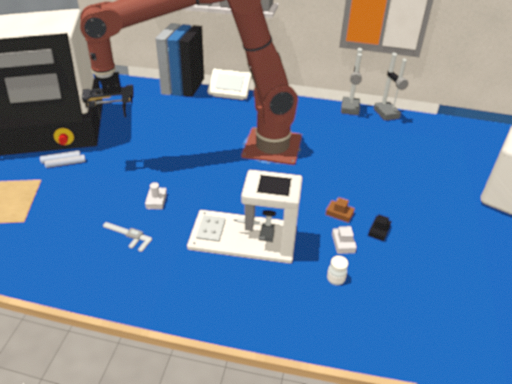

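View pics/top0.png

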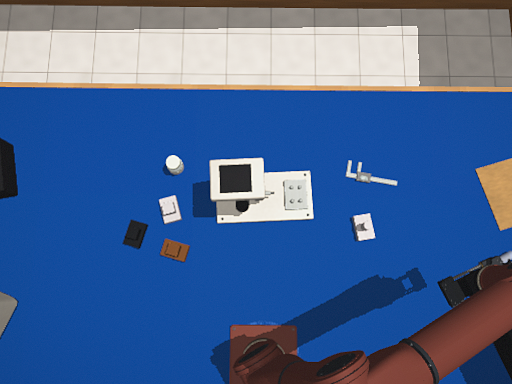

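```bash
cat > h.py <<'E'
from cell import status, imaging, finder
import cv2, numpy as np
from scipy.spatial.transform import Rotation as R
F=np.diag([1.,-1,-1])
def cam(n):
    c=imaging.calibration(n); return np.array(c["intrinsics"],float),np.array(c["D"],float),np.array(c["extrinsics"],float)
def ray(C,px):
    K,D,E=C
    u=cv2.undistortPoints(np.array(px,float).reshape(-1,1,2),K,D).reshape(-1,2)
    d=np.c_[u[:,0],-u[:,1],-np.ones(len(u))]@E[:3,:3]
    return -E[:3,:3].T@E[:3,3],d
def plane(C,px,z):
    o,d=ray(C,px); return o+d*((z-o[2])/d[:,2:])
def tri(C1,p1,C2,p2):
    o1,d1=ray(C1,[p1]);o2,d2=ray(C2,[p2])
    s,*_=np.linalg.lstsq(np.c_[d1[0],-d2[0]],o2-o1,rcond=None)
    a,b=o1+s[0]*d1[0],o2+s[1]*d2[0]; return (a+b)/2,np.linalg.norm(a-b)
def proj(C,P):
    K,D,E=C; P=np.atleast_2d(P)
    Rm=F@E[:3,:3]; t=F@E[:3,3]
    return cv2.projectPoints(P.reshape(-1,1,3),cv2.Rodrigues(Rm)[0],t,K,D)[0].reshape(-1,2)
def look(n,name=None):
    C=cam(n); im=imaging.read_camera(n)
    if name: cv2.imwrite(f"pics/{name}.png",im[:,:,::-1])
    return C,im
E
python3 - <<'E'
from h import *
for cn in ["top","scene"]:
    C,im=look(cn)
    for t in ["carrier","master","gauge","nest","trip_cap","caliper","jar"]:
        for r in finder.outline_of(t,cn)[:4]:
            m=r["pixels"]; ys,xs=np.nonzero(m); c=[xs.mean(),ys.mean()]
            rc=cv2.minAreaRect(np.c_[xs,ys].astype(np.float32))
            print(cn,t,round(r["conf"],2),np.round(c,1),np.array(r["bbox"]),np.round(plane(C,[c],.03)[0],3),"rect",np.round(rc[0],1),np.round(rc[1],1),round(rc[2],1))
ct,_=look("top"); E=imaging.calibration("wrist")
print(np.round(E["extrinsics"],3),E["intrinsics"],E["D"])
im=imaging.read_camera("top")[185:275,110:240]; cv2.imwrite("pics/crop.png",cv2.resize(im,None,fx=5,fy=5,interpolation=2)[:,:,::-1])
E
```

```text
top carrier 0.89 [134.7 232.8] [120.  219.4 147.3 248.2] [0.431 0.46  0.03 ] rect [134.8 232.8] [19.  25.6] 18.4
top carrier 0.85 [170.4 208.5] [160.1 196.1 182.6 226.2] [0.52  0.337 0.03 ] rect [170.5 208.6] [26.2 17.7] 76.0
top carrier 0.59 [174.9 249.6] [160.4 240.1 191.8 259.9] [0.373 0.314 0.03 ] rect [174.7 249.4] [26.2 17.4] 18.4
top master 0.78 [363.8 227.1] [350.2 212.2 376.5 241.6] [ 0.46  -0.359  0.03 ] rect [364.1 226.8] [25.9 19.4] 78.7
top gauge 0.64 [258.4 191.6] [210.8 154.7 314.2 222.6] [0.586 0.02  0.03 ] rect [261.2 188.6] [ 64.1 101.3] 87.3
top gauge 0.6 [363.2 226.2] [350.3 212.1 376.7 242.5] [ 0.463 -0.357  0.03 ] rect [363.2 226.1] [26.1 18.8] 78.7
top gauge 0.44 [367.7 176.7] [345.  164.8 398.6 180. ] [ 0.645 -0.38   0.03 ] rect [371.1 176.2] [49.6 15.4] 20.0
top nest 0.82 [258.8 191.4] [212.8 155.  310.4 220.1] [0.586 0.018 0.03 ] rect [261.1 188.7] [ 63.7 100.7] 87.5
top caliper 0.92 [367.1 175.4] [344.7 157.6 398.2 184.3] [ 0.65  -0.378  0.03 ] rect [371.  175.2] [52.3 16.8] 21.0
top jar 0.63 [174.9 164.1] [168.5 154.6 182.6 173.4] [0.686 0.328 0.03 ] rect 
[... 904 characters left out ...]
.072 0.03 ] rect [269.  217.5] [15. 12.] 90.0
scene caliper 0.84 [131.7 235.3] [106.6 224.1 152.1 251.4] [ 0.68  -0.361  0.03 ] rect [127.  233.3] [45.8 16.6] 33.7
scene jar 0.85 [337.7 269.5] [328.3 252.  349.7 284.5] [0.668 0.33  0.03 ] rect [337.6 269. ] [19.2 29.8] 14.0
scene jar 0.61 [253.6 221.2] [188.3 170.7 300.  258.9] [0.514 0.025 0.03 ] rect [245.5 213. ] [103.6  88.1] 8.3
[[ 0.42  -0.908  0.001 -0.65 ]
 [ 0.873  0.403 -0.274  0.033]
 [ 0.248  0.116  0.962 -0.39 ]
 [ 0.     0.     0.     1.   ]] [[286.15937534   0.         256.17374824]
 [  0.         286.15937534 192.73424689]
 [  0.           0.           1.        ]] [-0.01395857  0.          0.          0.          0.        ]
```

View pics/crop.png

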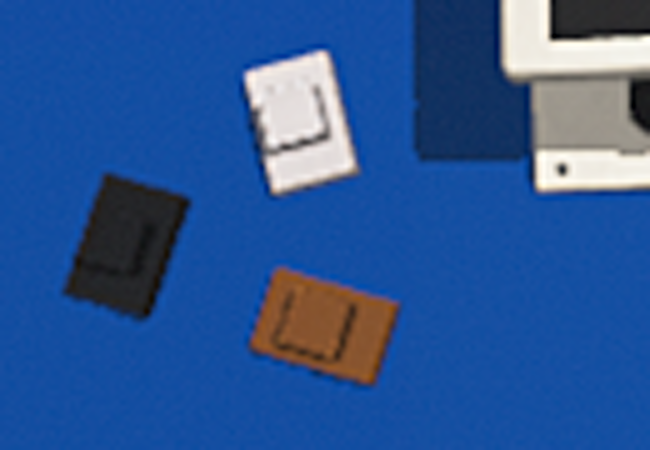

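Three carrier look-alikes in the top view: aluminium at (170,209), black at (135,233) and brown at (175,250). The crop shows a square boss on the bare-aluminium one, so that is the carrier. The other pale block, at (364,227), has a round post and is the master. Next I raise the arm and turn it towards yaw 90.

Call:
send_rows:
  rows:
    - [0, 0, -1, 0, 0, -1, 0]
    - [0, 0, -1, 0, 0, -1, 0]
    - [0, 0, -1, 0, 0, -1, 0]
    - [0, 0, -1, 0, 0, -1, 0]
    - [0, 0, 0, 0, 0, -1, 0]
    - [0, 0, 0, 0, 0, -1, 0]
    - [0, 0, 0, 0, 0, -1, 0]
    - [0, 0, 0, 0, 0, -1, 0]
    - [0, 0, 0, 0, 0, -1, 0]
    - [0, 0, 0, 0, 0, -1, 0]
    - [0, 0, 0, 0, 0, -1, 0]
    - [0, 0, 0, 0, 0, 0, 0]

```text
t: 2.2
tcp_pos: [0.2725, -0.5901, 0.4225]
eef_rot: [180.0, -0.0, 90.9]
wrist_force: [-0.6, -0.4, -0.4]
gripper_width: 0.0872
grip_force: 0.0
```

```bash
cat >> h.py <<'E'
def tool():
    s=status.observe(); return np.array(s["tcp_pos"]),R.from_euler("xyz",s["eef_rot"],degrees=True),s
def to(p,rpy=None):
    "total shift (units, present tool axes) and turn (units) to go to p, rpy"
    q,r,s=tool()
    print("shift",np.round(r.inv().apply(np.array(p)-q)/.05,2),end=" ")
    if rpy is not None: print("turn",np.round(np.degrees((r.inv()*R.from_euler("xyz",rpy,degrees=True)).as_rotvec())/6,2),end="")
    print()
E
python3 - <<'E'
from h import *
p,r,s=tool(); print(p,s["eef_rot"],s["joints"])
C=cam("wrist"); o=-C[2][:3,:3].T@C[2][:3,3]
print("cam in tool",r.inv().apply(o-p),"look",r.inv().apply(-C[2][2,:3]))
to([.52,-.15,.42])
E
```

```text
[ 0.27253112 -0.59008165  0.42253904] [ 1.79998299e+02 -3.46806167e-03  9.08863424e+01] [65.03799588 18.61397178 -5.49549958 61.59689916  1.7747721  99.86637875
 61.01881633]
cam in tool [ 0.07525216  0.00046097 -0.1617297 ] look [-2.74460603e-01  6.97234384e-05  9.61598343e-01]
shift [8.72 5.08 0.05]
```

Call:
send_rows:
  rows:
    - [0.9, 0.5, 0, 0, 0, 0, 0]
    - [0.9, 0.5, 0, 0, 0, 0, 0]
    - [0.9, 0.5, 0, 0, 0, 0, 0]
    - [0.9, 0.5, 0, 0, 0, 0, 0]
    - [0.9, 0.5, 0, 0, 0, 0, 0]
    - [0.9, 0.5, 0, 0, 0, 0, 0]
    - [0.9, 0.5, 0, 0, 0, 0, 0]
    - [0.9, 0.5, 0, 0, 0, 0, 0]
    - [0.9, 0.5, 0, 0, 0, 0, 0]
    - [0.6, 0.5, 0, 0, 0, 0, 0]
    - [0, 0, 0, 0, 0, 0, 0]
    - [0, 0, 0, 0, 0, 0, 0]

```text
t: 3.4
tcp_pos: [0.5105, -0.1627, 0.4225]
eef_rot: [-180.0, -0.0, 90.8]
wrist_force: [-0.4, -0.5, -0.0]
gripper_width: 0.0869
grip_force: 0.0
```

```bash
python3 - <<'E'
from h import *
C,im=look("wrist","w1"); np.savez("w1.npz",K=C[0],D=C[1],E=C[2],im=im)
p,r,s=tool(); print(p,s["eef_rot"],s["joints"])
E
```

```text
[ 0.51003087 -0.16397859  0.42248864] [-1.79982421e+02  1.69332888e-02  9.06539718e+01] [ 36.71196866   5.60031654 -26.03832955  77.71319268   2.49531661
  97.25890364  11.75046296]
```

View pics/w1.png

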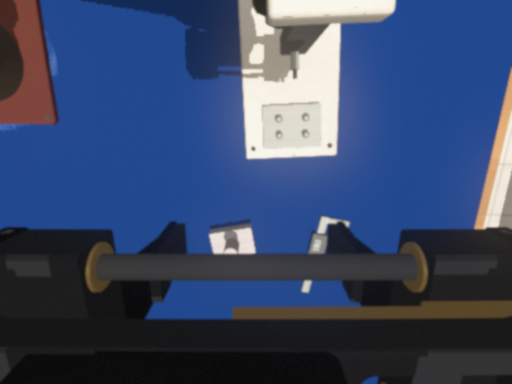

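w1 shows the stud plate at about (264–321, 102–149), with studs near (278,118), (305,117), (279,135) and (306,134). The probe tip is near (295,76), and the master near (232,240) with the caliper at (318,250). I'll compute a coarse nest position and go closer.

```bash
python3 - <<'E'
from h import *
d=np.load("w1.npz"); C=(d["K"],d["D"],d["E"])
s=plane(C,[[278,118],[305,117],[279,135],[306,134]],.044); print(s.round(4),s.mean(0))
m=s.mean(0); print(np.degrees(np.arctan2(*(s[1]+s[3]-s[0]-s[2])[1::-1])))
to([m[0],m[1]-.03,.2])
E
```

```text
[[ 0.55   -0.0989  0.044 ]
 [ 0.5992 -0.0964  0.044 ]
 [ 0.5529 -0.1295  0.044 ]
 [ 0.6029 -0.1269  0.044 ]] [ 0.57624297 -0.11294151  0.044     ]
2.894804014771103
shift [0.41 1.33 4.45]
```

Call:
send_rows:
  rows:
    - [0.1, 0.3, 0.9, 0, 0, 0, 0]
    - [0.1, 0.3, 0.9, 0, 0, 0, 0]
    - [0.1, 0.3, 0.9, 0, 0, 0, 0]
    - [0.1, 0.3, 0.9, 0, 0, 0, 0]
    - [0, 0.13, 0.8, 0, 0, -0.5, 0]
    - [0, 0, 0, 0, 0, 0, 0]
    - [0, 0, 0, 0, 0, 0, 0]

```text
t: 4.15
tcp_pos: [0.5759, -0.1439, 0.2034]
eef_rot: [-180.0, 0.0, 93.6]
wrist_force: [0.2, 0.5, 0.8]
gripper_width: 0.0868
grip_force: 0.0
```

```bash
python3 - <<'E'
from h import *
C,im=look("wrist"); np.savez("w2.npz",K=C[0],D=C[1],E=C[2],im=im)
c=im[60:260,180:380]; cv2.imwrite("pics/w2.png",cv2.resize(c,None,fx=3,fy=3,interpolation=2)[:,:,::-1])
p,r,s=tool(); print(p,s["eef_rot"],s["joints"])
E
```

```text
[ 0.57678791 -0.1438019   0.20487866] [1.79890478e+02 5.57053249e-02 9.35810873e+01] [ 33.04945845  15.40340453 -27.9658212   92.29249068   7.48188216
  74.04288882   7.47090841]
```

View pics/w2.png

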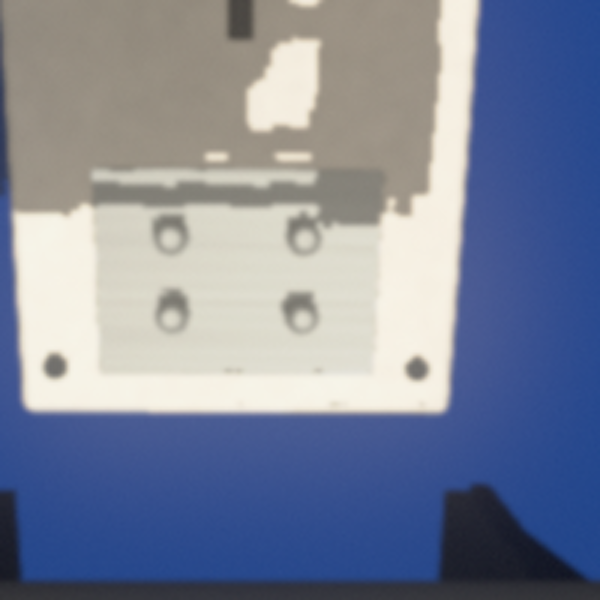

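In w2 the stud tops are at full-frame pixels (237,138), (281,138.7), (237.7,165.3) and (280.7,166). The plate's free corners are at crop (98,373) and (373,373).

```bash
python3 - <<'E'
from h import *
d=np.load("w1.npz"); C1=(d["K"],d["D"],d["E"])
d=np.load("w2.npz"); C2=(d["K"],d["D"],d["E"])
b=np.array([[171,234],[303,236],[173,316],[302,318]])/3+[180,60]
a=[[278,118],[305,117],[279,135],[306,134]]
t=[tri(C1,a[i],C2,b[i])[0] for i in range(4)]; print(np.round(t,4),np.mean(t,0))
s=plane(C2,b,.044); print(s.round(4),s.mean(0))
print(np.degrees(np.arctan2(*(s[1]+s[3]-s[0]-s[2])[1::-1])), np.degrees(np.arctan2(*(s[0]+s[1]-s[2]-s[3])[1::-1]))-90)
e=plane(C2,np.array([[22,410],[447,410]])/3+[180,60],.02); print("base corners",e.round(4),np.linalg.norm(e[1]-e[0]),np.degrees(np.arctan2(*(e[1]-e[0])[1::-1])))
e=plane(C2,np.array([[98,373],[373,373],[92,170],[383,170]])/3+[180,60],.032); print("plate",e.round(4),e.mean(0),np.linalg.norm(e[1]-e[0]),np.degrees(np.arctan2(*(e[1]-e[0])[1::-1])))
print("gauge long edge",[np.degrees(np.arctan2(*(q[1]-q[0])[1::-1]))-90 for q in [plane(C2,np.array(x)/3+[180,60],.02) for x in ([[22,400],[3,100]],[[450,400],[478,20]])]])
q=np.array([.52,.337]); to([q[0]-.02,q[1]-.06,.42])
E
```

```text
[[ 0.5511 -0.0996  0.0307]
 [ 0.6015 -0.097   0.0324]
 [ 0.5537 -0.1303  0.0369]
 [ 0.6031 -0.127   0.0436]] [ 0.577349   -0.11348241  0.03588261]
[[ 0.5522 -0.0987  0.044 ]
 [ 0.6008 -0.0964  0.044 ]
 [ 0.5543 -0.1293  0.044 ]
 [ 0.6031 -0.127   0.044 ]] [ 0.57759381 -0.11284746  0.044     ]
2.7022559567844198 4.079363942138713
base corners [[ 0.4914 -0.1777  0.02  ]
 [ 0.6696 -0.1665  0.02  ]] 0.1785207286417255 3.5859408569464715
plate [[ 0.5247 -0.1565  0.032 ]
 [ 0.6345 -0.1496  0.032 ]
 [ 0.5208 -0.078   0.032 ]
 [ 0.6298 -0.0711  0.032 ]] [ 0.57744798 -0.11379963  0.032     ] 0.11008145902352798 3.584276730934576
gauge long edge [np.float64(3.3424074713835665), np.float64(3.4801618019922245)]
shift [ 8.49 -1.   -4.31]
```

Call:
send_rows:
  rows:
    - [0, 0, -1, 0, 0, 0, 0]
    - [0, 0, -1, 0, 0, 0, 0]
    - [0, 0, -1, 0, 0, 0, 0]
    - [0.9, -0.1, -1, 0, 0, 0, 0]
    - [0.9, -0.1, 0, 0, 0, 0, 0]
    - [0.9, -0.1, 0, 0, 0, 0, 0]
    - [0.9, -0.1, 0, 0, 0, 0, 0]
    - [0.9, -0.1, 0, 0, 0, 0, 0]
    - [0.9, -0.1, 0, 0, 0, 0, 0]
    - [0.9, -0.1, 0, 0, 0, 0, 0]
    - [0.9, -0.1, 0, 0, 0, 0, 0]
    - [0.9, -0.1, 0, 0, 0, 0, 0]

```text
t: 5.4
tcp_pos: [0.5064, 0.2484, 0.3933]
eef_rot: [179.7, -0.0, 93.6]
wrist_force: [0.4, 0.2, -0.0]
gripper_width: 0.0868
grip_force: 0.0
```

Call:
send_rows:
  rows:
    - [0.9, 0, 0, 0, 0, 0, 0]
    - [0, 0, 1, 0, 0, -1, 0]
    - [0, 0, 1, 0, 0, -0.6, 0]
    - [0, 0, 1, 0, 0, 0, 0]
    - [0, 0, 1, 0, 0, 0, 0]
    - [0, 0, 0, 0, 0, 0, 0]
    - [0, 0, 0, 0, 0, 0, 0]
    - [0, 0, 0, 0, 0, 0, 0]

```text
t: 6.2
tcp_pos: [0.5056, 0.2932, 0.194]
eef_rot: [179.7, -0.1, 103.3]
wrist_force: [-0.2, 0.4, 0.7]
gripper_width: 0.0871
grip_force: 0.0
```

```bash
python3 - <<'E'
from h import *
C,im=look("wrist"); np.savez("w3.npz",K=C[0],D=C[1],E=C[2],im=im)
cv2.imwrite("pics/w3.png",cv2.resize(im[:260,100:420],None,fx=2,fy=2,interpolation=2)[:,:,::-1])
p,r,s=tool(); print(p,s["eef_rot"],s["joints"])
E
```

```text
[0.50555307 0.29320017 0.19367802] [ 1.79687912e+02 -6.55996818e-02  1.03352468e+02] [  3.22984971  17.71927617 -45.50840123  94.05532188  13.18190661
  73.43165385 -31.28652357]
```

View pics/w3.png

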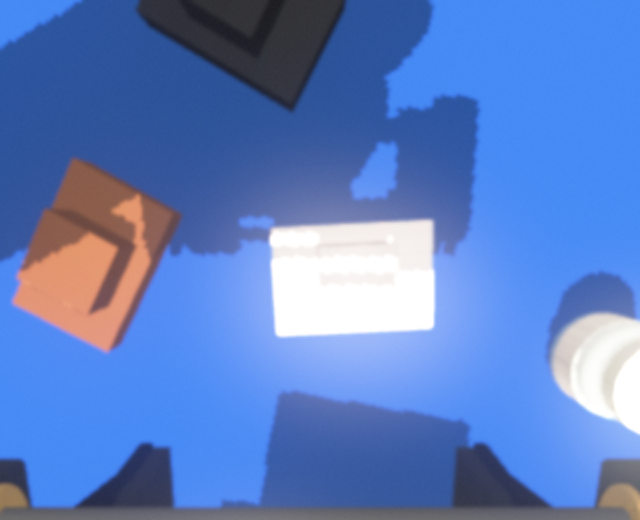

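w3 shows the aluminium carrier (crop corners (271,227), (433,220), (434,328), (276,337)). The brown look-alike is at left, the black one at top and the jar at right.

```bash
python3 - <<'E'
from h import *
d=np.load("w3.npz"); C=(d["K"],d["D"],d["E"]); im=d["im"].astype(int)
m=((im[:,:,0]>150)&(im[:,:,1]>140)).astype(np.uint8); m[:,:225]=0;m[:,330:]=0;m[180:]=0
n,l,st,ce=cv2.connectedComponentsWithStats(m); k=1+st[1:,4].argmax(); ys,xs=np.nonzero(l==k)
rc=cv2.minAreaRect(np.c_[xs,ys].astype(np.float32)); print(rc,st[k])
cs=np.array([[271,227],[433,220],[434,328],[276,337]])/2+[100,0]
for c in (cs,cv2.boxPoints(rc)):
  for z in (.026,):
    q=plane(C,c,z); print(q.round(4),q.mean(0).round(4),[np.linalg.norm(q[i]-q[i-1]).round(4) for i in range(4)],[np.degrees(np.arctan2(*(q[i]-q[i-1])[1::-1])).round(1) for i in range(4)])
np.save("cs3.npy",cs)
q=plane(C,cs,.026).mean(0); to([q[0],q[1],.15])
E
```

```text
((276.12548828125, 141.8858642578125), (62.593040466308594, 82.44385528564453), 87.51044464111328) [ 234  110   84   64 4793]
[[0.4678 0.3591 0.026 ]
 [0.5545 0.3836 0.026 ]
 [0.5724 0.3255 0.026 ]
 [0.4838 0.2991 0.026 ]] [0.5196 0.3418 0.026 ] [np.float64(0.0621), np.float64(0.0901), np.float64(0.0608), np.float64(0.0924)] [np.float64(104.9), np.float64(15.8), np.float64(-72.9), np.float64(-163.4)]
[[0.4655 0.3598 0.026 ]
 [0.5535 0.3846 0.026 ]
 [0.5768 0.3176 0.026 ]
 [0.4835 0.2911 0.026 ]] [0.5199 0.3383 0.026 ] [np.float64(0.071), np.float64(0.0915), np.float64(0.071), np.float64(0.097)] [np.float64(104.7), np.float64(15.8), np.float64(-70.9), np.float64(-164.2)]
shift [0.88 0.49 0.88]
```

Call:
send_rows:
  rows:
    - [0, 0.3, 0.6, 0, 0, -0.45, 0]
    - [0, 0, 0.6, 0, 0, 0, 0]
    - [0, 0, 0, 0, 0, 0, 0]
    - [0, 0, 0, 0, 0, 0, 0]

```text
t: 6.65
tcp_pos: [0.519, 0.2962, 0.1317]
eef_rot: [179.9, -0.0, 106.1]
wrist_force: [0.2, -0.4, 0.6]
gripper_width: 0.0868
grip_force: 0.0
```

```bash
python3 - <<'E'
from h import *
C,im=look("wrist"); np.savez("w4.npz",K=C[0],D=C[1],E=C[2],im=im)
cv2.imwrite("pics/w4.png",cv2.resize(im[20:260,160:400],None,fx=2.5,fy=2.5,interpolation=2)[:,:,::-1])
p,r,s=tool(); print(p,s["eef_rot"])
E
```

```text
[0.5192658  0.29653806 0.13226313] [ 1.79840970e+02 -4.33643792e-02  1.06090882e+02]
```

View pics/w4.png

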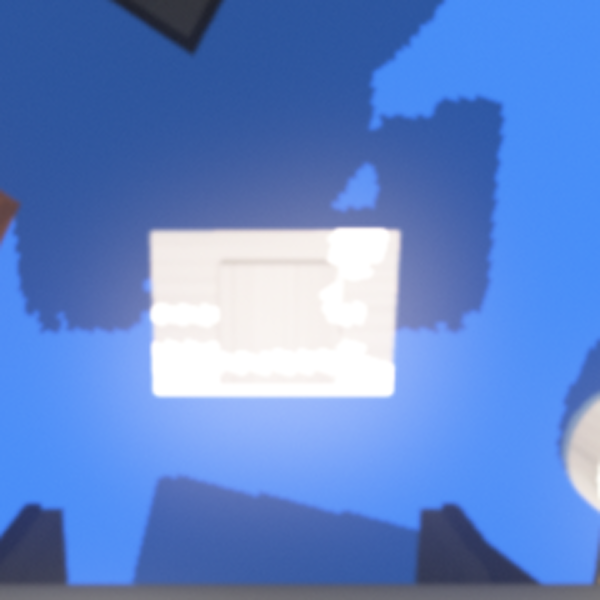

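w4 shows the carrier from nearly overhead with its square boss. The flange corners are at crop (150,231), (400,231), (393,396) and (153,396), and the boss spans x 220–335, y 262–382.

```bash
python3 - <<'E'
from h import *
L=lambda f:(lambda d:(d["K"],d["D"],d["E"]))(np.load(f))
C3,C4=L("w3.npz"),L("w4.npz"); a=np.load("cs3.npy")
b=np.array([[150,231],[400,231],[393,396],[153,396]])/2.5+[160,20]
print([np.r_[tri(C3,a[i],C4,b[i])[0]].round(4) for i in range(4)])
q=plane(C4,b,.026);print(q.mean(0),[np.linalg.norm(q[i]-q[i-1]).round(4) for i in range(4)],[np.degrees(np.arctan2(*(q[i]-q[i-1])[1::-1])).round(1) for i in range(4)])
s=plane(C4,np.array([[220,262],[335,262],[335,382],[220,382]])/2.5+[160,20],.06); print("boss",s.round(4),s.mean(0),np.linalg.norm(s[0]-s[1]),np.linalg.norm(s[1]-s[2]))
to([*q.mean(0)[:2],.0265])
E
```

```text
[array([0.4682, 0.359 , 0.0307]), array([0.5586, 0.3847, 0.0055]), array([0.5713, 0.3259, 0.0298]), array([0.4836, 0.298 , 0.0199])]
[0.51948197 0.34176305 0.026     ] [np.float64(0.061), np.float64(0.0901), np.float64(0.061), np.float64(0.092)] [np.float64(105.2), np.float64(16.1), np.float64(-73.0), np.float64(-163.9)]
boss [[0.4954 0.3567 0.06  ]
 [0.5305 0.3669 0.06  ]
 [0.5426 0.3299 0.06  ]
 [0.5059 0.3192 0.06  ]] [0.51858642 0.34318012 0.06      ] 0.036589048460323806 0.03896503162827046
shift [0.87 0.25 2.12]
```

Call:
send_rows:
  rows:
    - [0.45, 0.13, 0, 0, 0, 0, 0]
    - [0.42, 0.12, 0, 0, 0, 0, 0]
    - [0, 0, 0.5, 0, 0, 0, 0]
    - [0, 0, 0.5, 0, 0, 0, 0]
    - [0, 0, 0.5, 0, 0, 0, 0]
    - [0, 0, 0.25, 0, 0, 0, 0]
    - [0, 0, 0.15, 0, 0, 0, 0]
    - [0, 0, 0, 0, 0, 0, 0]
    - [0, 0, 0, 0, 0, 0, 0]

```text
t: 7.6
tcp_pos: [0.519, 0.3414, 0.0361]
eef_rot: [179.9, -0.0, 106.1]
wrist_force: [0.9, 0.0, 0.7]
gripper_width: 0.0876
grip_force: 0.0
```

```bash
python3 - <<'E'
from h import *
p,r,s=tool(); print(p,s["eef_rot"],s["wrist_force"]); to([.5195,.342,.030],[180,0,106])
E
```

```text
[0.51904466 0.34140689 0.03607419] [ 1.79902352e+02 -3.23406590e-02  1.06089171e+02] [0.91881619 0.04700922 0.69517727]
shift [0.01 0.01 0.12] turn [ 0.02 -0.01  0.01]
```

Call:
send_rows:
  rows:
    - [0, 0, 0.11, 0, 0, 0, 0]
    - [0, 0, 0, 0, 0, 0, 0.5]
    - [0, 0, 0, 0, 0, 0, 1]
    - [0, 0, 0, 0, 0, 0, 1]
    - [0, 0, 0, 0, 0, 0, 1]
    - [0, 0, 0, 0, 0, 0, 1]
    - [0, 0, 0, 0, 0, 0, 1]
    - [0, 0, 0, 0, 0, 0, 1]
    - [0, 0, 0, 0, 0, 0, 1]
    - [0, 0, 0, 0, 0, 0, 1]
  newtons: 30

```text
t: 8.6
tcp_pos: [0.5184, 0.3409, 0.0292]
eef_rot: [180.0, -0.0, 106.1]
wrist_force: [0.1, 0.9, -0.1]
gripper_width: 0.0399
grip_force: 30.0
```

Call:
send_rows:
  rows:
    - [0, 0, -0.3, 0, 0, 0, 1]
    - [0, 0, -0.7, 0, 0, 0, 1]
    - [0, 0, -1, 0, 0, 0, 1]
    - [0, 0, -1, 0, 0, 0, 1]
    - [0, 0, -1, 0, 0, 0, 1]
    - [0, 0, -1, 0, 0, 0, 1]
    - [0, 0, -1, 0, 0, 0.7, 1]
    - [0, 0, -1, 0, 0, 0.7, 1]
    - [0, 0, 0, 0, 0, 0.7, 1]
    - [0, 0, 0, 0, 0, 0, 1]
    - [0, 0, 0, 0, 0, 0, 1]

```text
t: 9.7
tcp_pos: [0.5178, 0.3404, 0.3782]
eef_rot: [-179.9, 0.1, 93.6]
wrist_force: [1.3, 0.7, -4.1]
gripper_width: 0.04
grip_force: 30.0
```

```bash
python3 - <<'E'
from h import *
C,im=look("wrist","w5"); np.savez("w5.npz",K=C[0],D=C[1],E=C[2],im=im)
p,r,s=tool(); print(p,s["eef_rot"],s["wrist_force"],s["gripper_width"]); to([.5775,-.1133,.38],[180,0,93.6])
E
```

```text
[0.51785508 0.34024241 0.3778048 ] [-1.79874289e+02  8.49182630e-02  9.36230236e+01] [ 0.31523868 -0.0647948  -5.0081409 ] 0.03941312424353374
shift [-9.13  0.62 -0.03] turn [-0.02  0.01  0.  ]
```

View pics/w5.png

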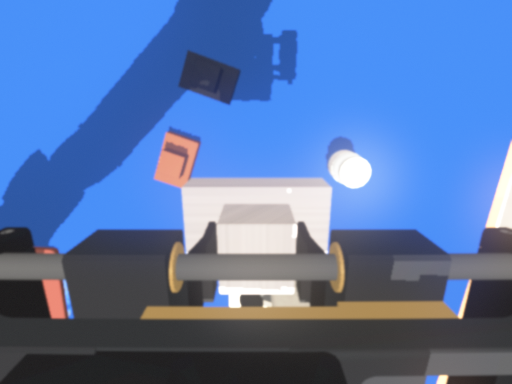

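w5 shows the carrier held level. The flange's outer lower edge is at row 178 from x=181 to 331, and the boss top edge is near row 205. I'll compute its position in the tool frame.

```bash
python3 - <<'E'
from h import *
d=np.load("w5.npz"); C=(d["K"],d["D"],d["E"]); p,r,s=tool()
g=d["im"].astype(float).mean(2)
print(np.round(g[170:212,200],0))
print(np.round(g[195:212,256],0))
def f(px,dz):
    return r.inv().apply(plane(C,px,p[2]-dz)-p)*1000
print("bottom",f([[181,178],[331,178]],.0292).round(1))
print("flange top",f([[185,188],[329,188]],.0032).round(1)); print("boss",f([[220,205],[294,205]],-.0308).round(1))
E
```

```text
[162. 163. 163. 164. 164. 164. 169. 178. 187. 190. 191. 189. 191. 191.
 190. 189. 200. 218. 228. 231. 232. 232. 232. 232. 233. 233. 234. 235.
 235. 236. 236. 236. 235. 234. 233. 233. 233. 234. 235. 234. 234. 234.]
[236. 236. 236. 236. 237. 237. 236. 233. 224. 207. 196. 192. 191. 190.
 190. 190. 191.]
bottom [[ 31.3 -51.2  29.3]
 [ 31.4  51.7  29. ]]
flange top [[ 31.1 -42.2   3.2]
 [ 31.2  43.9   3.1]]
boss [[ 31.7 -17.1 -30.8]
 [ 31.8  18.6 -30.9]]
```

Call:
send_rows:
  rows:
    - [-0.4, 0, 0, 0, 0, 0, 1]
    - [-0.8, 0.06, 0, 0, 0, 0, 1]
    - [-0.9, 0.06, 0, 0, 0, 0, 1]
    - [-0.9, 0.06, 0, 0, 0, 0, 1]
    - [-0.9, 0.06, 0, 0, 0, 0, 1]
    - [-0.9, 0.06, 0, 0, 0, 0, 1]
    - [-0.9, 0.06, 0, 0, 0, 0, 1]
    - [-0.9, 0.06, 0, 0, 0, 0, 1]
    - [-0.9, 0.06, 0, 0, 0, 0, 1]
    - [-0.9, 0.06, 0, 0, 0, 0, 1]
    - [-0.5, 0.06, 0, 0, 0, 0, 1]
    - [-0.26, 0, 0, 0, 0, 0, 1]

```text
t: 10.95
tcp_pos: [0.5756, -0.1181, 0.3772]
eef_rot: [-179.8, -0.0, 93.3]
wrist_force: [0.1, -0.1, -5.1]
gripper_width: 0.0398
grip_force: 30.0
```

Call:
send_rows:
  rows:
    - [0, 0, 0.6, 0, 0, 0, 1]
    - [0, 0, 0.8, 0, 0, 0, 1]
    - [0, 0, 0.8, 0, 0, 0, 1]
    - [0, 0, 0.8, 0, 0, 0, 1]
    - [0, 0, 0.6, 0, 0, 0, 1]
    - [0, 0, 0.4, 0, 0, 0, 1]
    - [0, 0, 0.3, 0, 0, 0, 1]
    - [0, 0, 0, 0, 0, 0, 1]
    - [0, 0, 0, 0, 0, 0, 1]
    - [0, 0, 0, 0, 0, 0, 1]

```text
t: 11.95
tcp_pos: [0.5771, -0.1143, 0.1656]
eef_rot: [179.9, 0.0, 93.5]
wrist_force: [0.6, -0.3, -4.3]
gripper_width: 0.0397
grip_force: 30.0
```

```bash
python3 - <<'E'
from h import *
d=np.load("w5.npz"); C=(d["K"],d["D"],d["E"]); p5=np.array([.51785508,.34024241,.3778048]); r5=R.from_euler("xyz",[-179.874,.085,93.623],degrees=True)
for px,dz in (([[200,177.2],[300,177.2]],.0292),([[183,186.7],[330,186.7]],.0032),([[220,203.8],[294,203.8]],.0032)): print((r5.inv().apply(plane(C,px,p5[2]-dz)-p5)*1000).round(1))
p,r,s=tool(); print(p,s["eef_rot"],s["wrist_force"]); to([.5768,-.1147,.081],[180,0,93.6])
C,im=look("wrist"); g=im.astype(float).mean(2); print(g[165:215,215].round())
E
```

```text
[[ 31.8 -38.1  29.2]
 [ 31.9  30.4  29.1]]
[[ 31.9 -43.4   3.2]
 [ 32.   44.5   3.1]]
[[ 21.2 -21.6   3.2]
 [ 21.3  23.4   3.1]]
[ 0.57706925 -0.11434883  0.16555929] [1.79884582e+02 2.40725706e-02 9.35165752e+01] [ 0.63024542 -0.28120063 -4.32115709]
shift [-0.01 -0.01  1.69] turn [ 0.02  0.   -0.01]
[147. 149. 148. 146. 145. 146. 146. 145. 145. 146. 148. 155. 158. 148.
 133. 127. 126. 126. 126. 124. 125. 130. 140. 150. 153. 153. 153. 152.
 152. 152. 153. 155. 155. 157. 155. 154. 155. 153. 153. 152. 151. 151.
 152. 153. 152. 153. 152. 150. 150. 149.]
```

Call:
send_rows:
  rows:
    - [-0.01, -0.005, 0.4, 0, 0, 0, 1]
    - [0, 0, 0.5, 0, 0, 0, 1]
    - [0, 0, 0.4, 0, 0, 0, 1]
    - [0, 0, 0.25, 0, 0, 0, 1]
    - [0, 0, 0.1, 0, 0, 0, 1]
    - [0, 0, 0.05, 0, 0, 0, 1]
    - [0, 0, 0, 0, 0, 0, 1]
    - [0, 0, 0, 0, 0, 0, 1]

```text
t: 12.8
tcp_pos: [0.5767, -0.1151, 0.0801]
eef_rot: [179.9, 0.0, 93.5]
wrist_force: [0.3, -0.2, -3.5]
gripper_width: 0.0398
grip_force: 30.0
```

Call:
send_rows:
  rows:
    - [0, 0, 0.04, 0, 0, 0, 1]
    - [0, 0, 0.04, 0, 0, 0, 1]
    - [0, 0, 0.04, 0, 0, 0, 1]
    - [0, 0, 0.04, 0, 0, 0, 1]
    - [0, 0, 0.04, 0, 0, 0, 1]
    - [0, 0, 0, 0, 0, 0, 1]
    - [0, 0, 0, 0, 0, 0, 1]

```text
t: 13.5
tcp_pos: [0.576, -0.115, 0.0691]
eef_rot: [-180.0, -0.0, 93.5]
wrist_force: [0.4, 0.9, -4.3]
gripper_width: 0.0401
grip_force: 30.0
```

Call:
send_rows:
  rows:
    - [0, 0, 0.04, 0, 0, 0, 1]
    - [0, 0, 0.04, 0, 0, 0, 1]
    - [0, 0, 0, 0, 0, 0, 1]
    - [0, 0, 0, 0, 0, 0, 1]

```text
t: 13.9
tcp_pos: [0.5759, -0.115, 0.065]
eef_rot: [-180.0, -0.0, 93.5]
wrist_force: [0.0, 0.6, -4.2]
gripper_width: 0.0396
grip_force: 30.0
```

Call:
send_rows:
  rows:
    - [0, 0, 0.03, 0, 0, 0, 1]
    - [0, 0, 0.03, 0, 0, 0, 1]
    - [0, 0, 0.03, 0, 0, 0, 1]
    - [0, 0, 0, 0, 0, 0, 1]
    - [0, 0, 0, 0, 0, 0, 1]

```text
t: 14.4
tcp_pos: [0.576, -0.115, 0.0611]
eef_rot: [-180.0, 0.0, 93.5]
wrist_force: [-4.1, 0.0, 4.5]
gripper_width: 0.04
grip_force: 30.0
```

Call:
send_rows:
  rows:
    - [0, 0, 0.03, 0, 0, 0, 1]
    - [0, 0, 0, 0, 0, 0, 1]

```text
t: 14.6
tcp_pos: [0.576, -0.115, 0.0611]
eef_rot: [-180.0, 0.0, 93.5]
wrist_force: [-11.2, 1.2, 20.1]
gripper_width: 0.0398
grip_force: 30.0
```

Call:
send_rows:
  rows:
    - [0, 0, 0, 0, 0, 0, 0.4]
    - [0, 0, 0, 0, 0, 0, 0.2]
    - [0, 0, 0, 0, 0, 0, 0]
    - [0, 0, 0, 0, 0, 0, 0]
    - [0, 0, 0, 0, 0, 0, 0]
    - [0, 0, 0, 0, 0, 0, 0]
    - [0, 0, -0.2, 0, 0, 0, 0]
    - [0, 0, -0.5, 0, 0, 0, 0]
    - [0, 0, -1, 0, 0, 0, 0]
    - [0, 0, -1, 0, 0, 0, 0]
    - [0, 0, -0.4, 0, 0, 0, 0]
    - [0, 0, 0, 0, 0, 0, 0]

```text
t: 15.8
tcp_pos: [0.578, -0.115, 0.2191]
eef_rot: [179.6, 0.1, 93.5]
wrist_force: [0.0, 0.6, -0.4]
gripper_width: 0.0871
grip_force: 0.0
```

```bash
python3 - <<'E'
from h import *
p,r,s=tool(); print(p,s["eef_rot"],s["joints"])
C,im=look("wrist"); np.savez("w6.npz",K=C[0],D=C[1],E=C[2],im=im)
c=im[60:260,156:356]; cv2.imwrite("pics/w6.png",cv2.resize(c,None,fx=3,fy=3,interpolation=2)[:,:,::-1])
E
```

```text
[ 0.57803421 -0.11499494  0.21905965] [1.79607875e+02 1.23115242e-01 9.35037721e+01] [ 32.30866341  14.36469818 -30.12724991  92.0606527    7.48196566
  75.16473749   4.59435798]
```

View pics/w6.png

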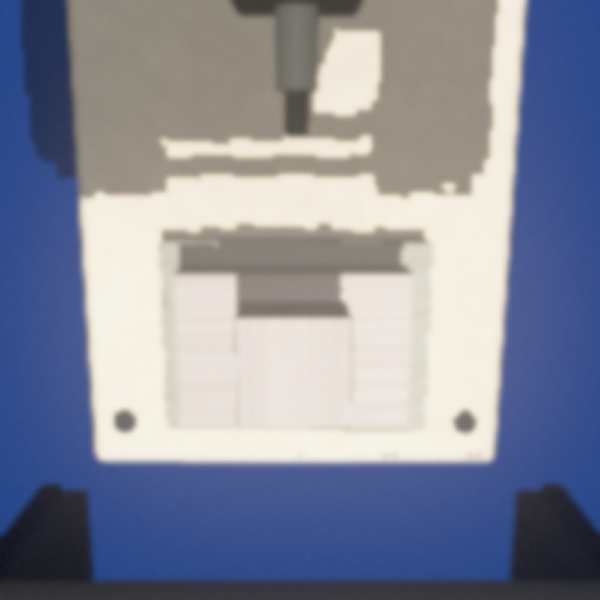

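w6 shows the carrier square on the stud plate, with the flange at crop (172–412, 272–428) and the probe clear of it. It bottomed at the predicted height. Next I rise, shut the fingers and turn by 90°.

Call:
send_rows:
  rows:
    - [0, 0, -1, 0, 0, 0, 1]
    - [0, 0, -1, 0, 0, 0, 1]
    - [0, 0, -0.8, 0, 0, -1, 1]
    - [0, 0, 0, 0, 0, -1, 1]
    - [0, 0, 0, 0, 0, -1, 1]
    - [0, 0, 0, 0, 0, -1, 1]
    - [0, 0, 0, 0, 0, -1, 1]
    - [0, 0, 0, 0, 0, -1, 1]
    - [0, 0, 0, 0, 0, -1, 1]
    - [0, 0, 0, 0, 0, -1, 1]
    - [0, 0, 0, 0, 0, -1, 1]
    - [0, 0, 0, 0, 0, -1, 1]

```text
t: 17.05
tcp_pos: [0.5755, -0.115, 0.3527]
eef_rot: [-180.0, -0.1, 153.8]
wrist_force: [0.4, -0.1, 0.2]
gripper_width: 0.0024
grip_force: 0.0
```

Call:
send_rows:
  rows:
    - [0, 0, 0, 0, 0, -1, 1]
    - [0, 0, 0, 0, 0, -1, 1]
    - [0, 0, 0, 0, 0, -1, 1]
    - [0, 0, 0, 0, 0, -1, 1]
    - [0, 0, 0, 0, 0, -1, 1]
    - [0, 0, 0, 0, 0, 0, 1]
    - [0, 0, 0, 0, 0, 0, 1]

```text
t: 17.75
tcp_pos: [0.5757, -0.1151, 0.3533]
eef_rot: [180.0, -0.1, -176.7]
wrist_force: [-0.7, -0.8, 0.4]
gripper_width: 0.0005
grip_force: 0.0
```

```bash
cat >> h.py <<'E'
yg=np.radians(3.6); gx=np.array([np.cos(yg),np.sin(yg),0]); gy=np.array([-np.sin(yg),np.cos(yg),0]); up=np.array([0,0,1.])
G0=np.array([.577,-.1134,0])+.12*gy
capz=-np.sin(.48)*gx+np.cos(.48)*up
cap=G0-.045*gx+.075*gy+.095*up
tx=-np.cos(.48)*gx-np.sin(.48)*up
Rp=np.c_[tx,np.cross(-capz,tx),-capz]
E
python3 - <<'E'
from h import *
p,r,s=tool(); print(p,s["eef_rot"],s["joints"]); print("cap",cap)
print(R.from_matrix(Rp).as_euler("xyz",degrees=True))
to(cap+.12*capz,R.from_matrix(Rp).as_euler("xyz",degrees=True)); to([.47,.075,.35])
C,im=look("top"); c2,i2=look("scene"); print("top px",proj(C,cap),"scene px",proj(c2,cap))
a=cv2.resize(im[170:240,200:320],(600,350),interpolation=2); b=cv2.resize(i2[160:270,180:310],(600,508),interpolation=2)
for n,i,cc,x0,y0,f,g in (("top",a,C,200,170,5,5),):
    for P in (cap,cap+.024*gy,cap-.024*gy): cv2.circle(i,tuple(((proj(cc,P)[0]-[x0,y0]+.5)*f).astype(int)),3,(255,0,0),-1)
cv2.imwrite("pics/top2.png",a[:,:,::-1])
E
```

```text
[ 0.57574792 -0.11510862  0.35327368] [ 1.79969017e+02 -7.54193932e-02 -1.76683515e+02] [ 39.63683895  13.59402672 -40.14925918  78.62282128   8.69182428
  90.97189573  93.74114446]
cap [0.51984465 0.07838964 0.095     ]
[-180.           27.50197417 -176.4       ]
shift [2.   3.92 3.04] turn [-0.01 -4.6  -0.05]
shift [1.89 3.92 0.07] 
top px [[241.60487319 206.33096024]] scene px [[269.17598765 210.97649432]]
```

View pics/top2.png

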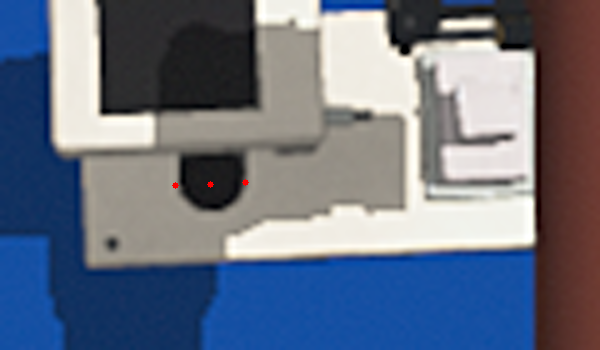

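top2 confirms it: the predicted cap centre and rim points (red) fall on the black cap at crop (212,183), within about 2 mm.

Call:
send_rows:
  rows:
    - [0.3, 0.7, 0, 0, 0, 0, 1]
    - [0.4, 0.8, 0, 0, 0, 0, 1]
    - [0.4, 0.8, 0, 0, 0, 0, 1]
    - [0.4, 0.8, 0, 0, 0, 0, 1]
    - [0.4, 0.8, 0, 0, 0, 0, 1]
    - [0, 0, 0, 0, -0.8, 0, 1]
    - [0, 0, 0, 0, -0.8, 0, 1]
    - [0, 0, 0, 0, -0.8, 0, 1]
    - [0, 0, 0, 0, -0.8, 0, 1]
    - [0, 0, 0, 0, -0.7, 0, 1]
    - [0, 0, 0, 0, -0.7, 0, 1]
    - [0, 0, 0, 0, 0, 0, 1]

```text
t: 19.05
tcp_pos: [0.4665, 0.0746, 0.3582]
eef_rot: [-179.5, 22.4, -176.3]
wrist_force: [-0.3, 1.0, 0.5]
gripper_width: 0.0003
grip_force: 0.0
```

```bash
python3 - <<'E'
from h import *
p,r,s=tool(); print(p,s["eef_rot"],s["joints"])
e=R.from_matrix(Rp).as_euler("xyz",degrees=True)
to(cap+.12*capz,e); to(cap+.05*capz,e)
E
```

```text
[0.46646722 0.07461177 0.35818048] [-179.51230233   22.38307087 -176.30822626] [ 16.72536753 -21.64914995 -25.23538558 109.92730741  -7.19906636
  67.5095441   86.32098094]
shift [1.23 0.03 2.88] turn [-0.07 -0.85  0.02]
shift [1.1  0.04 4.28] turn [-0.07 -0.85  0.02]
```

Call:
send_rows:
  rows:
    - [0.2, 0, 0.5, 0, 0, 0, 1]
    - [0.25, 0, 0.6, 0, 0, 0, 1]
    - [0.25, 0, 0.6, 0, 0, 0, 1]
    - [0.25, 0, 0.6, 0, 0, 0, 1]
    - [0.25, 0, 0.58, 0, 0, 0, 1]
    - [0, 0, 0, 0, -0.4, 0, 1]
    - [0, 0, 0, 0, -0.45, 0, 1]
    - [0, 0, 0, 0, 0, 0, 1]
    - [0, 0, 0, 0, 0, 0, 1]

```text
t: 19.95
tcp_pos: [0.4668, 0.0702, 0.2023]
eef_rot: [-179.4, 27.4, -176.6]
wrist_force: [1.0, -0.4, -0.0]
gripper_width: 0.0003
grip_force: 0.0
```

```bash
python3 - <<'E'
from h import *
p,r,s=tool(); print(p,s["eef_rot"],s["joints"],s["wrist_force"])
e=R.from_matrix(Rp).as_euler("xyz",degrees=True)
to(cap+.12*capz,e); to(cap+.01*capz,e)
E
```

```text
[0.46677496 0.07018839 0.20230465] [-179.43454448   27.37927002 -176.56603499] [ 14.86713302 -21.54513889 -27.5430072  129.551339    -6.87838046
  42.81595876  83.86394818] [ 0.95822006 -0.42644474 -0.00975071]
shift [ 0.04  0.1  -0.  ] turn [-0.11 -0.02 -0.02]
shift [0.04 0.12 2.2 ] turn [-0.11 -0.02 -0.02]
```

Call:
send_rows:
  rows:
    - [0.07, 0.12, 0.3, -0.1, 0, 0, 1]
    - [0, 0, 0.5, 0, 0, 0, 1]
    - [0, 0, 0.5, 0, 0, 0, 1]
    - [0, 0, 0.5, 0, 0, 0, 1]
    - [0, 0, 0.3, 0, 0, 0, 1]
    - [0, 0, 0.1, 0, 0, 0, 1]
    - [0, 0, 0, 0, 0, 0, 1]
    - [0, 0, 0, 0, 0, 0, 1]

```text
t: 20.75
tcp_pos: [0.5142, 0.0793, 0.1035]
eef_rot: [180.0, 27.5, -176.5]
wrist_force: [0.1, 1.0, -0.1]
gripper_width: 0.0004
grip_force: 0.0
```

```bash
cat > st.py <<'E'
from h import *
p,r,s=tool(); d=p-cap
print("rel cap: along",(d@capz*1000).round(1),"gy",(d@gy*1000).round(1),"perp toolx",(d@tx*1000).round(1),s["eef_rot"].round(1),"F along",(s["wrist_force"]@capz).round(1),s["wrist_force"].round(1),s["joints"].round(0))
E
python3 st.py
```

```text
rel cap: along 10.1 gy 1.2 perp toolx 1.0 [ 180.    27.5 -176.5] F along -0.1 [ 0.1  1.  -0.1] [ 20.  -6. -36. 132.   6.  27.  72.]
```

Call:
send_rows:
  rows:
    - [0, 0, 0.1, 0, 0, 0, 1]
    - [0, 0, 0.1, 0, 0, 0, 1]
    - [0, 0, 0.1, 0, 0, 0, 1]
    - [0, 0, 0.1, 0, 0, 0, 1]
    - [0, 0, 0.1, 0, 0, 0, 1]
    - [0, 0, 0.1, 0, 0, 0, 1]
    - [0, 0, 0, 0, 0, 0, 1]

```text
t: 21.45
tcp_pos: [0.5284, 0.0802, 0.0762]
eef_rot: [180.0, 27.5, -176.5]
wrist_force: [-3.3, -1.6, 8.3]
gripper_width: 0.0004
grip_force: 4.4
```

```bash
python3 st.py
```

```text
rel cap: along -20.7 gy 1.3 perp toolx 1.0 [ 180.    27.5 -176.5] F along 8.9 [-3.3 -1.6  8.3] [ 21.  -1. -38. 131.  15.  23.  64.]
```

Call:
send_rows:
  rows:
    - [0, 0, 0.06, 0, 0, 0, 1]
    - [0, 0, 0.06, 0, 0, 0, 1]
    - [0, 0, 0.06, 0, 0, 0, 1]
    - [0, 0, 0.04, 0, 0, 0, 1]
    - [0, 0, 0.02, 0, 0, 0, 1]
    - [0, 0, 0, 0, 0, 0, 1]

```text
t: 22.05
tcp_pos: [0.5332, 0.0805, 0.0674]
eef_rot: [-179.8, 27.5, -176.4]
wrist_force: [-45.7, -5.5, 58.9]
gripper_width: 0.0004
grip_force: 36.7
```

```bash
python3 st.py
```

```text
rel cap: along -30.7 gy 1.2 perp toolx 0.8 [-179.8   27.5 -176.4] F along 73.5 [-45.7  -5.5  58.9] [ 20.   1. -38. 131.  19.  22.  60.]
```

At the stop, with more force than needed. I ease off slightly and hold.

Call:
send_rows:
  rows:
    - [0, 0, -0.02, 0, 0, 0, 1]
    - [0, 0, 0, 0, 0, 0, 1]
    - [0, 0, 0, 0, 0, 0, 1]
    - [0, 0, 0, 0, 0, 0, 1]
    - [0, 0, 0, 0, 0, 0, 1]
    - [0, 0, 0, 0, 0, 0, 1]
    - [0, 0, 0, 0, 0, 0, 1]
    - [0, 0, 0, 0, 0, 0, 1]
    - [0, 0, 0, 0, 0, 0, 1]
    - [0, 0, 0, 0, 0, 0, 1]
    - [0, 0, 0, 0, 0, 0, 1]
    - [0, 0, 0, 0, 0, 0, 1]

```text
t: 23.25
tcp_pos: [0.533, 0.0805, 0.0677]
eef_rot: [-179.9, 27.5, -176.4]
wrist_force: [-25.9, -3.8, 36.1]
gripper_width: 0.0006
grip_force: 22.1
```

Call:
send_rows:
  rows:
    - [0, 0, -0.1, 0, 0, 0, 1]
    - [0, 0, -0.1, 0, 0, 0, 1]
    - [0, 0, -0.1, 0, 0, 0, 1]
    - [0, 0, -0.15, 0, 0, 0, 1]
    - [0, 0, -0.2, 0, 0, 0, 1]
    - [0, 0, -0.4, 0, 0, 0, 1]
    - [0, 0, -0.4, 0, 0, 0, 1]
    - [0, 0, -0.4, 0, 0, 0, 1]
    - [0, 0, -0.4, 0, 0, 0, 1]
    - [0, 0, 0, 0, 0, 0, 1]
    - [0, 0, 0, 0, 0, 0, 1]

```text
t: 24.35
tcp_pos: [0.4811, 0.0772, 0.166]
eef_rot: [-180.0, 27.5, -176.5]
wrist_force: [0.5, 0.6, 0.5]
gripper_width: 0.0005
grip_force: 0.0
```

```bash
python3 st.py; python3 - <<'E'
from h import *
C,im=look("scene"); t,i2=look("top")
a=cv2.resize(im[150:270,180:310],(520,480),interpolation=2); cv2.imwrite("pics/end.png",a[:,:,::-1])
d=np.load("w6.npz")
E
```

```text
rel cap: along 80.9 gy 1.3 perp toolx 1.6 [-180.    27.5 -176.5] F along 0.2 [0.5 0.6 0.5] [ 17. -17. -31. 131.  -6.  37.  82.]
```

View pics/end.png

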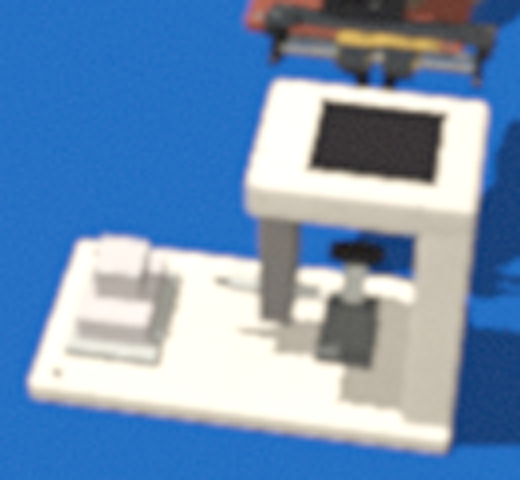

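The final picture shows the carrier flat on the stud plate at crop (120,300), the cap back out at (355,252), the probe retracted and the gripper clear.

```bash
python3 -c "
from cell import job_done; print(job_done())"
```

```text
the job is handed in; nothing more can be done
None
```

The job is handed in with no verdict returned: the carrier is seated on the studs and let go, the plunger was held at its stop for over a second and has sprung back, and the arm is clear.

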